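Hold the pipette ready over the beaker on the stirrer

TASK

Get the beaker ready for dosing: slide it along the top of the magnetic stirrer, without lifting it, until it stands centred on the ring printed on the plate, and let go of it. Then take the single-channel pipette (the slim one, with one tip fitted) out of the pipette stand and bring it over the tube rack without knocking anything. Finish while still holding it: upright and still, its tip centred over the beaker's mouth about one centimetre above the rim and touching nothing, ready to dispense; do not put it down.

Things in the scene. Friction and masses are not known exactly. Their poses are not given: they have to be found in the camera images.
- stirrer: flat white laboratory magnetic stirrer, fixed, 30 mm high, 200 mm wide (y). Origin on the bench directly under the printed ring; x points away from its control panel. Smooth top plate at z = 30 mm reaches 95 mm from the origin along +-x and +-y; the control panel (x from -155 to -105 mm) has a 12 mm high knob on it
- stirrer_ring (a point): centre of the printed target: black ring 54 mm across with four short tick marks, on the top plate surface (30 mm above the bench)
- beaker: straight 50 ml glass beaker, 42 mm outer diameter, 60 mm high, wall 2 mm, about 60 g, with a white stir bar in it; origin at the centre of its underside, which starts on the stirrer's plate, 45 to 85 mm from the ring
- beaker_mid (a point): centre of the beaker half-way up, 30 mm above its underside; can be gripped across the outside anywhere in its upper half
- beaker_rim (a point): centre of the beaker's mouth, level with the rim, 60 mm above its underside, z up
- stand: fixed grey pipette stand, 250 mm wide (y), origin on the bench. Its comb plate, top 150 mm up, front edge at x = -26 mm, has 18 mm slots at y = -75, 0, +75 mm, open to -x. Each holds an upright pipette by its shoulder, axis at x = 0, in any order: one single-channel, two multichannel with a wide nozzle bar below. Lift a little and draw out along -x
- pipette: slim single-channel pipette, tip fitted, about 85 g, 245 mm long, z up its axis; origin at the end of the tip (32 mm above the bench in the stand). White tip from 0 to 50 mm, grey shaft 14 mm in diameter up to the shoulder at 118 mm, white handle above it to 223 mm, plunger button 19 mm across with its top at 245 mm. A finger rest sticks out 41 mm from the axis along +x at 182 to 204 mm
- pipette_tip (a point): lowest end of the pipette's tip, on its axis
- pipette_grip (a point): place to hold it from above: on the axis in the upper handle, 210 mm above the tip end and 35 mm below the top of the button. The handle there is 26 mm across its two flat sides (along its y) and 29 mm along its x
- multi_8: an eight-channel pipette in the stand; leave it. Same handle and button height as the single-channel pipette, but below the comb plate it widens into a bar 82 mm long (x), 22 mm wide, with eight short nozzles; origin at the nozzles' lower end
- multi_12: a twelve-channel pipette in the stand, like the eight-channel one but with a bar 118 mm long; leave it
- rack: white rack of blue-capped tubes between the stand and the stirrer, 216 mm long (x), 80 mm wide (y), 96 mm high with the caps, 0.9 kg, loose; origin at the centre of its underside
- cryobox: low white box of capped vials, 132 mm square, 48 mm high, loose; origin at the centre of its underside
Things that resemble listed ones, but are neither listed nor needed, are in the scene too. Of the things shaped like the beaker, the glass one is meant.

How it is judged:
By the outcome, as a careful person would: the job done as asked, in the order asked, and still so for the second after the job is handed in, while the arm keeps its last pose, push and grip.
It also fails if it takes over 64 s, if anything falls off the work surface, if the arm or the gripper's body presses on something with over 40 N, if the wrist force passes 120 N, or if a joint passes its speed limit or range.

ROBOT

A 6-joint arm with a two-finger parallel gripper is mounted at the origin on the work surface. World frame = base frame: x ahead of the robot, y to its left, z up, the work surface at z = 0. Lengths are in m, angles in rad, forces in N, time in s.
With the tool pointing down it reaches from about 0.425 to 1.125 m from the base axis. Payload 14.9 kg.
Tool frame: the origin (TCP) lies between the finger pads; the fingertips stand ahead of it and the grasp point (between the pads) lies 2 mm behind it (r.tcp_to_tips is the z of the fingertips in the tool frame, in m); z points along the fingers, y is the line along which they close (so a half turn about z gives the same grasp; the last joint's range is limited). The gripper opens to 91 mm and grips with 3 to 60 N. Pads are 32 mm wide; open, the fingers measure 118 mm over their backs; the gripper's body (76 mm by 178 mm) begins 60 mm behind the grasp point.
Start: joints at [1.15, 0.379, 1.734, -0, 1.028, -0.033], TCP at [0.265, 0.648, 0.231] pointing down, gripper open.
Joint ranges: [-2.77, 2.77], [-0.74, 2.19], [0, 2.66], [-1.06, 4.2], [0.31, 2.87], [-3.08, 3.08]. Speed limits (rad/s): [1.89, 1.89, 2.39, 3.14, 3.14, 3.14].

INTERFACE

Orientations are given as a unit quaternion [x, y, z, w].
In Python, from cell import r, snapshot, camera_params, ticket, regions_of gives the robot as it stands.
- The arm moves only by the shell command python3 -m handwheel 'ROWS' [FORCE]. ROWS is JSON, a list of rows, each a list of 3 entries, a list of its own where there are three numbers: the shift along the tool's x, y, z in mm, then the turn, a rotation vector about the tool's x, y, z in degrees, then the finger opening in mm, from 0 to 91.2. A call has 1 to 10 rows; each row is the pose to reach, as a shift and turn from the pose commanded when the call began, along the tool's axes at that moment; what a row does not reach only later rows make up. A row lasts 1/8 s, in which the tool goes at most 62.5 mm and 10.7 degrees, less where a joint would pass 70% of its speed; a pose out of reach is approached as far as the arm can. A call with a gripper value outside its range is refused whole. The fingers move at their own pace and stop on an object; FORCE is the grip in N (left out, the last holds). Time passes only in rows, so rows that repeat a pose let the fingers close. It gives the time, the measured TCP pose, the force, the opening and the grip force at its end, in the units of the state.
- r.observe(): the state, without advancing time (a new reading comes with each control period).
- snapshot(name): name is "scene" or "top" or "wrist"; returns (picture, depth): 420x560x3 uint8, blue, green, red; 420x560 float32, m along the optical axis (not along the pixel's ray), 0 where there is no reading.
- camera_params(name): a dict with "intrinsics" (3x3 intrinsics, pixels), "k1" (the pictures are not rectified: a ray, as slopes to the right and down, at radius r is drawn at 1 + k1 r^2 times it, then the intrinsics apply), "origin" and "orientation" of the camera in the world. Camera axes: x right, y down, z forward; pixel columns grow to the right and rows downward; lengths in m; the calibration is good to about 2 mm. A picture is of the moment at which its call begins: read the wrist's pose just before it. camera_params takes no time and is no camera call; for the wrist camera it gives the pose at the moment of the call.
- ticket.hand_in(): hands the job in; it is judged then, once.
Trained networks look in the newest picture that a camera, given by its name, has taken for a name from the list of things; names that differ only in an ending like _2 or _b are one class to them, and where a whole thing is asked for, a point or a joint stands for the part that bears it (a point fixed in the world has none). Each returns a list of dicts, best first, with "p" (0 to 1); they miss things now and then, are a little off and sometimes report something else, mostly with a low value. They report only what shows in the picture. A call takes as long as a camera call. They do not tell look-alikes from the thing itself.
- regions_of(target, camera): "region" (420x560 bool, what is visible of it) and "at" ([column, row] in pixels, amid what is visible of it).
The state is a dict: "t": time; "q": joint angles; "qvel": joint speeds; "effort": joint torques, N m; "position": TCP position; "orientation": TCP orientation; "force": force on the tool from outside, world axes, zero at the start; "wrist_torque": the same for the moment, N m; "finger_gap": finger opening in m; "grip_force": force on a finger pad.
Only numpy, scipy, OpenCV 4.12 (cv2) and the standard library are available. Lean on these libraries where they do the work, as an engineer would, in place of code of your own. Each camera call takes 0.05 s, during which the arm holds its last target. There are 200 camera calls.

## Working session

There is one attempt and no reset: what is moved stays moved. The work goes in short steps, Python scripts to look and compute and a shell command to move; the robot and the scene stay as the last step left them, time stands still between calls to the robot, and variables do not carry over. Pictures are saved under pics/ and viewed, at most 10 in all, crops included, and the job is handed in when it is done.

```bash
ls; mkdir -p pics; cat > h.py <<'E'
import numpy as np, cv2
from cell import r, snapshot, camera_params, ticket, regions_of
from scipy.spatial.transform import Rotation as R
def unproj(cam,uv,depth=None,z=None,P=None):
    P=P or camera_params(cam);K=np.array(P["intrinsics"]);uv=np.atleast_2d(np.array(uv,float))
    k=float(np.ravel(P["k1"])[0])
    s=cv2.undistortPoints(uv[:,None],K,np.array([k,0,0,0.]))[:,0]
    d=np.c_[s,np.ones(len(s))]@rot(P).T;o=np.array(P["origin"])
    if z is not None: t=(z-o[2])/d[:,2]
    else: t=np.asarray(depth)
    return o+d*t[:,None] if np.ndim(t) else o+d*t
def rot(P):
    q=np.array(P["orientation"]);return q if q.shape==(3,3) else R.from_quat(q).as_matrix()
def proj(cam,X,P=None):
    P=P or camera_params(cam);c=(np.atleast_2d(X)-P["origin"])@rot(P);s=c[:,:2]/c[:,2:]
    s=s*(1+float(np.ravel(P["k1"])[0])*(s**2).sum(1,keepdims=True));K=np.array(P["intrinsics"])
    return s@K[:2,:2].T+K[:2,2]
def cloud(cam,mask,D,P=None):
    v,u=np.nonzero(mask&(D>0));return unproj(cam,np.c_[u,v],depth=D[v,u],P=P)
def tool():
    o=r.observe();return np.array(o["position"]),R.from_quat(o["orientation"]).as_matrix()
def delta(p):
    t,M=tool();return (M.T@(np.array(p)-t)*1000).round(1)
E
python3 - <<'E'
from h import *
for c in("scene","top"):
    b,D=snapshot(c);cv2.imwrite(f"pics/{c}0.png",b);P=camera_params(c);print(c,np.round(P["origin"],3),np.round(P["orientation"],3),P["k1"])
    for n in("stirrer","beaker","stand","pipette","multi_8","multi_12","rack","cryobox"):
        for g in regions_of(n,c)[:4]:
            X=cloud(c,g["region"],D,P);print(n,round(g["p"],2),np.round(g["at"]),len(X),np.round(np.median(X,0),3) if len(X) else "",np.round(np.r_[X.min(0),X.max(0)],3) if len(X) else "")
o=r.observe();print(o["t"],o["orientation"],r.tcp_to_tips)
E
```

```text
pics
scene [1.202 1.076 1.008] [ 0.248  0.854 -0.443 -0.116] -0.09002201191961418
stirrer 0.94 [356. 277.] 4379 [0.487 0.273 0.031] [ 0.32   0.112 -0.004  0.618  0.378  0.094]
beaker 0.85 [375. 323.] 407 [0.548 0.439 0.038] [ 0.494  0.367 -0.001  0.567  0.457  0.065]
beaker 0.73 [398. 309.] 395 [0.468 0.447 0.039] [ 0.435  0.421 -0.003  0.485  0.466  0.066]
beaker 0.62 [345. 282.] 367 [0.527 0.312 0.069] [0.455 0.236 0.029 0.545 0.329 0.096]
stand 0.66 [251. 191.] 2540 [ 0.516 -0.254  0.02 ] [ 0.341 -0.65  -0.005  0.594 -0.038  0.174]
stand 0.39 [245. 152.] 440 [ 0.51  -0.258  0.202] [ 0.236 -0.749  0.003  0.543 -0.181  0.281]
pipette 0.7 [237. 145.] 358 [ 0.521 -0.333  0.213] [ 0.267 -0.842 -0.002  0.553 -0.263  0.281]
multi_8 0.84 [261. 164.] 505 [ 0.498 -0.184  0.195] [ 0.218 -0.656 -0.001  0.547 -0.163  0.282]
multi_8 0.55 [247. 154.] 453 [ 0.51  -0.258  0.197] [ 0.258 -0.72  -0.002  0.543 -0.181  0.281]
multi_12 0.84 [261. 164.] 505 [ 0.498 -0.184  0.195] [ 0.218 -0.656 -0.001  0.547 -0.163  0.282]
multi_12 0.55 [247. 154.] 453 [ 0.51  -0.258  0.197] [ 0.258 -0.72  -0.002  0.543
[... 1251 characters left out ...]
3] [ 0.425 -0.244 -0.001  0.538 -0.172  0.284]
multi_8 0.44 [418. 237.] 258 [ 0.513 -0.333  0.236] [ 0.497 -0.447 -0.003  0.549 -0.325  0.284]
multi_12 0.87 [388. 242.] 293 [ 0.493 -0.263  0.225] [ 0.46  -0.315  0.007  0.531 -0.253  0.283]
multi_12 0.69 [362. 246.] 400 [ 0.477 -0.194  0.153] [ 0.425 -0.244 -0.001  0.538 -0.172  0.284]
multi_12 0.44 [418. 237.] 258 [ 0.513 -0.333  0.236] [ 0.497 -0.447 -0.003  0.549 -0.325  0.284]
rack 0.68 [300. 248.] 1780 [ 0.481 -0.007  0.071] [ 0.375 -0.058 -0.003  0.595  0.038  0.104]
cryobox 0.97 [300. 180.] 1640 [ 0.706 -0.022  0.038] [ 0.641 -0.096 -0.004  0.778  0.047  0.056]
0.9 [ 1.92668430e-01  9.81263917e-01 -1.73537619e-05 -4.75414790e-06] 0.017
```

```bash
python3 - <<'E'
import cv2
a=cv2.imread("pics/scene0.png")[90:370,160:500];b=cv2.imread("pics/top0.png")[120:330,120:480]
a=cv2.resize(a,None,fx=2.1,fy=2.1,interpolation=3);b=cv2.resize(b,None,fx=2.2,fy=2.2,interpolation=3)
cv2.imwrite("pics/a1.png",a);cv2.imwrite("pics/b1.png",b)
E
```

```text
(no output)
```

View pics/a1.png

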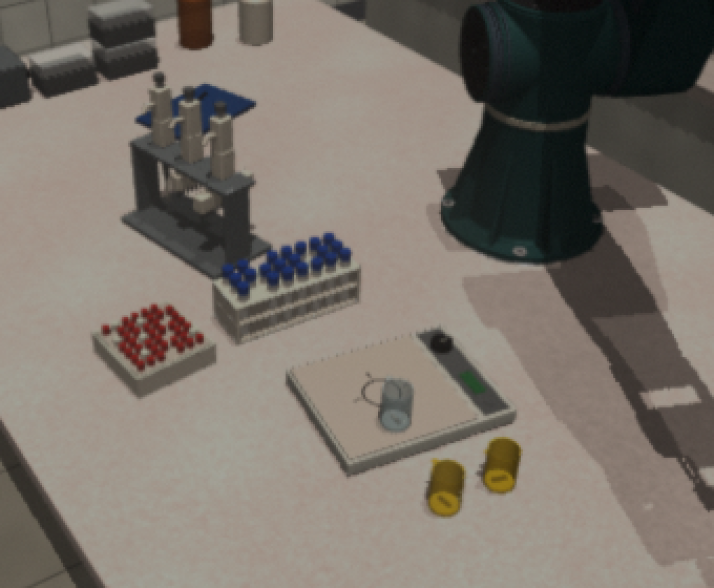

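View pics/b1.png

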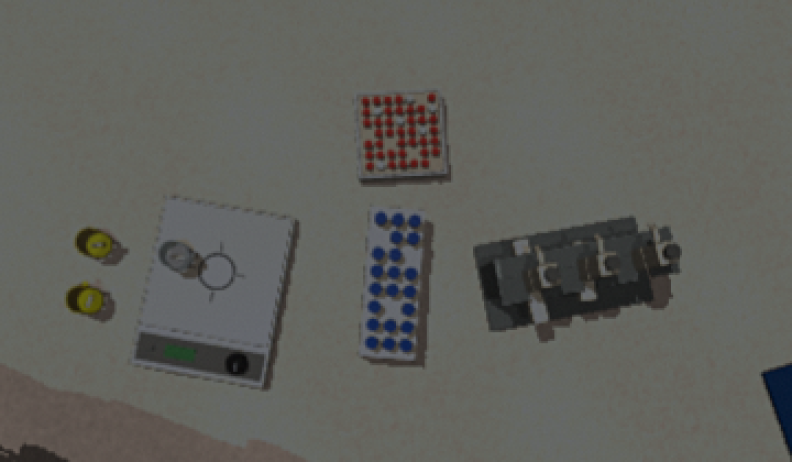

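The pictures show the following:
- **Beaker:** the glass one stands on the stirrer at top-view px (202,236). The look-alikes are the two yellow cups at (165,230) and (160,256).
- **Ring:** about (219,244).
- **Pipettes:** three in the stand. The far one, at about (422,234), shows no nozzle bar, so it is the single-channel candidate. The others, at about (388,242) and (353,247), have white bars below.

I'll go above the beaker and look from there.

```bash
python3 - <<'E'
from h import *
print("ring",unproj("top",[218.6,243.6],z=.03))
b,D=snapshot("top");P=camera_params("top")
for n in("stirrer","rack","stand"):
    g=regions_of(n,"top")[0];X=cloud("top",g["region"],D,P)
    print(n,cv2.minAreaRect((X[:,:2]).astype(np.float32)))
g=regions_of("beaker","top")[0];X=cloud("top",g["region"],D,P);X=X[X[:,2]>.06];print("bk",len(X),X.mean(0))
Xs=cloud("top",np.ones(D.shape,bool),D,P)
m=(Xs[:,2]>.14)&(Xs[:,2]<.16)&(Xs[:,1]<-.12)&(Xs[:,1]>-.5)&(Xs[:,0]>.3)&(Xs[:,0]<.7);print("comb",cv2.minAreaRect(Xs[m][:,:2].astype(np.float32)))
m=(Xs[:,2]>.268)&(Xs[:,2]<.3)&(Xs[:,1]<-.1)&(Xs[:,1]>-.5)&(Xs[:,0]>.3)&(Xs[:,0]<.7);print(Xs[m].round(3).tolist())
p,M=tool();print(p,M.round(3));W=camera_params("wrist");print(M.T@(np.array(W["origin"])-p),(M.T@rot(W)).round(3), W["intrinsics"])
E
```

```text
ring [[0.50054661 0.24770516 0.03      ]]
stirrer ((0.4785037636756897, 0.2592363953590393), (0.21082422137260437, 0.2662395238876343), 80.10956573486328)
rack ((0.4909500777721405, -0.009493183344602585), (0.08833765238523483, 0.22891396284103394), 87.11334991455078)
stand ((0.5047860145568848, -0.2694815397262573), (0.13252712786197662, 0.25598958134651184), 10.32693862915039)
bk 11 [0.53899364 0.42046798 0.06178594]
comb ((0.4947970509529114, -0.2688366770744324), (0.08307719230651855, 0.2476058006286621), 11.215814590454102)
[[0.522, -0.338, 0.276], [0.522, -0.341, 0.277], [0.522, -0.344, 0.275], [0.521, -0.345, 0.28], [0.519, -0.334, 0.272], [0.519, -0.335, 0.277], [0.519, -0.338, 0.276], [0.519, -0.34, 0.278], [0.519, -0.343, 0.279], [0.519, -0.346, 0.276], [0.519, -0.348, 0.279], [0.516, -0.333, 0.274], [0.516, -0.334, 0.28], [0.516, -0.338, 0.275], [0.516, -0.339, 0.281], [0.516, -0.341, 0.282], [0.516, -0.345, 0.28], [0.517, -0.349, 0.274], [0.514, -0.333, 0.275], [0.514, -0.335, 0.277], [0.514, -0.338, 0.275], [0.513, -0.34, 0.279], [0.514, -0.344, 0.275], [0.513, -0.345, 0
[... 2149 characters left out ...]
278], [0.483, -0.2, 0.274], [0.483, -0.202, 0.279], [0.48, -0.186, 0.278], [0.48, -0.189, 0.277], [0.48, -0.191, 0.278], [0.48, -0.194, 0.278], [0.48, -0.196, 0.279], [0.48, -0.199, 0.279], [0.48, -0.202, 0.28], [0.478, -0.188, 0.268], [0.478, -0.189, 0.276], [0.478, -0.191, 0.28], [0.477, -0.193, 0.283], [0.478, -0.196, 0.282], [0.478, -0.199, 0.279]]
[0.26472043 0.64804457 0.2309195 ] [[-0.926  0.378  0.   ]
 [ 0.378  0.926 -0.   ]
 [-0.     0.    -1.   ]]
[ 0.06864184 -0.00139527 -0.1538683 ] [[ 0.001 -0.97  -0.242]
 [ 1.     0.001  0.   ]
 [-0.    -0.242  0.97 ]] [[317.27010054   0.         277.07440782]
 [  0.         317.27010054 212.75070721]
 [  0.           0.           1.        ]]
```

```bash
python3 -m handwheel '[[[-60,-35,0],[0,0,0],65],[[-120,-70,0],[0,0,0],65],[[-180,-105,0],[0,0,0],65],[[-240,-140,0],[0,0,0],65],[[-300,-175,0],[0,0,0],65],[[-345,-200,0],[0,0,0],65],[[-369,-213,10],[0,0,0],65],[[-369,-213,10],[0,0,0],65],[[-369,-213,10],[0,0,0],65]]'
cat > look.py <<'E'
from h import *
import sys
o=tool();W=camera_params("wrist");b,D=snapshot("wrist");cv2.imwrite(f"pics/{sys.argv[1]}.png",b);np.savez(f"/tmp/{sys.argv[1]}.npz",D=D,o=W["origin"],q=W["orientation"])
for n in sys.argv[2:]:
    for g in regions_of(n,"wrist")[:4]:
        X=cloud("wrist",g["region"],D,W);m=X[:,2]>X[:,2].max()-.012;print(n,round(g["p"],2),np.round(g["at"]),len(X),np.round(np.r_[X.min(0),X.max(0)],3),"rect",cv2.minAreaRect(X[:,:2].astype(np.float32)),"toprect",cv2.minAreaRect(X[m][:,:2].astype(np.float32)))
E
python3 look.py w1 beaker stirrer stirrer_ring beaker_rim
```

```text
t: 2.28
position: [0.5256, 0.3116, 0.221]
orientation: [0.193, 0.981, 0.0, -0.0]
force: [0.5, 0.1, -0.0]
finger_gap: 0.0653
grip_force: 0.0
beaker 0.83 [393. 170.] 1960 [ 0.52   0.407 -0.     0.576  0.458  0.062] rect ((0.5431918501853943, 0.43050310015678406), (0.04418972507119179, 0.04983421415090561), 59.52752685546875) toprect ((0.5409319996833801, 0.433289110660553), (0.04220700263977051, 0.041055500507354736), 50.57189178466797)
beaker 0.78 [372.  86.] 2225 [0.437 0.421 0.    0.482 0.482 0.062] rect ((0.4524638056755066, 0.4512897729873657), (0.04073963314294815, 0.06260532885789871), 28.085744857788086) toprect ((0.4575832188129425, 0.4417552351951599), (0.04068398475646973, 0.040961381047964096), 28.085744857788086)
beaker 0.57 [269. 204.] 1843 [0.501 0.28  0.03  0.552 0.328 0.092] rect ((0.5213374495506287, 0.3067283630371094), (0.050149839371442795, 0.04157416149973869), 58.86107635498047) toprect ((0.5213857889175415, 0.30654922127723694), (0.04152711108326912, 0.041190240532159805), 37.273399353027344)
stirrer 0.6 [210. 148.] 36962 [ 0.323  0.146 -0.002  0.627  0.375  0.2
[... 387 characters left out ...]
2509450912476), 80.4020767211914) toprect ((0.4803186058998108, 0.2898266017436981), (0.0, 0.0), 0.0)
beaker_rim 0.9 [392. 172.] 2008 [ 0.52   0.407 -0.002  0.579  0.476  0.062] rect ((0.5488798022270203, 0.44146206974983215), (0.06997315585613251, 0.048083849251270294), 63.189659118652344) toprect ((0.5408074855804443, 0.4331786334514618), (0.04248925298452377, 0.04096401110291481), 51.67218780517578)
beaker_rim 0.74 [272. 204.] 1824 [0.501 0.281 0.03  0.541 0.328 0.092] rect ((0.5211316347122192, 0.3063197731971741), (0.04120994359254837, 0.04137932136654854), 42.88099670410156) toprect ((0.5211678743362427, 0.306390643119812), (0.04113400727510452, 0.041139885783195496), 39.3090934753418)
```

View pics/w1.png

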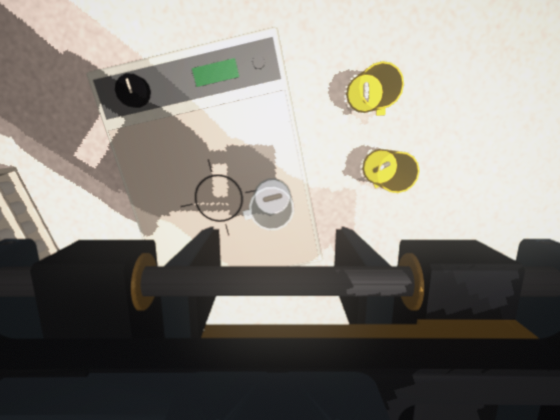

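The close view shows the glass beaker at (270,203) and the ring at about (218,197). The yellow cups at (365,90) and (382,167) are off the stirrer. I'll fit the ring circle next.

```bash
cat > ring.py <<'E'
from h import *
import sys
def fit(name,c0):
    b=cv2.imread(f"pics/{name}.png");z=np.load(f"/tmp/{name}.npz");P=dict(camera_params("wrist"),origin=z["o"],orientation=z["q"])
    g=cv2.GaussianBlur(cv2.cvtColor(b,6),(0,0),.7).astype(np.float32);bg=cv2.medianBlur(g.astype(np.uint8),15).astype(np.float32);d=np.clip(bg-g,0,60)
    a=np.linspace(0,2*np.pi,200,endpoint=False);C=np.c_[np.cos(a),np.sin(a)];best=[]
    for dx in np.arange(-.008,.0081,.0005):
        for dy in np.arange(-.008,.0081,.0005):
            for rr in(.0255,.0262,.027):
                c=c0+np.array([dx,dy]);u=proj("wrist",np.c_[c+rr*C,np.full(200,.03)],P).astype(np.float32)
                best.append((cv2.remap(d,u[:,:1].copy(),u[:,1:].copy(),1).mean(),*c,rr))
    return sorted(best)[::-1][:4]
if __name__=="__main__":print(np.round(fit("w1",np.array([.5005,.2477])),4))
E
python3 ring.py; python3 -c "
from h import *
print(delta([.521,.3065,.078]))"
```

```text
[[5.05033e+01 5.01000e-01 2.49700e-01 2.55000e-02]
 [5.01095e+01 5.01000e-01 2.50200e-01 2.55000e-02]
 [4.95497e+01 5.00500e-01 2.49700e-01 2.55000e-02]
 [4.91491e+01 5.00500e-01 2.50200e-01 2.55000e-02]]
[  1.8  -6.9 143.1]
```

```bash
python3 -m handwheel '[[[2,-7,40],[0,0,0],65],[[2,-7,85],[0,0,0],65],[[2,-7,120],[0,0,0],65],[[2,-7,140],[0,0,0],65],[[2,-7,143],[0,0,0],65],[[2,-7,143],[0,0,0],38],[[2,-7,143],[0,0,0],38],[[2,-7,143],[0,0,0],38],[[2,-7,143],[0,0,0],38],[[2,-7,143],[0,0,0],38]]' 8
```

```text
t: 3.78
position: [0.5219, 0.3059, 0.0789]
orientation: [0.193, 0.981, 0.001, 0.001]
force: [-1.6, 0.4, 7.6]
finger_gap: 0.0422
grip_force: 8.0
```

```bash
python3 -m handwheel '[[[0,0,0],[0,0,0],38],[[0,0,-0.7],[0,0,0],38],[[0,0,-0.7],[0,0,0],38],[[0,0,-0.7],[0,0,0],38]]'
```

```text
t: 4.28
position: [0.5215, 0.3057, 0.0789]
orientation: [0.193, 0.981, 0.0, 0.0]
force: [-0.4, 0.8, 5.9]
finger_gap: 0.0424
grip_force: 8.0
```

```bash
python3 -m handwheel '[[[-0.3,-5,-0.3],[0,0,0],38],[[-1,-15,-0.3],[0,0,0],38],[[-1.5,-26,-0.3],[0,0,0],38],[[-2,-37,-0.3],[0,0,0],38],[[-2.5,-48,-0.3],[0,0,0],38],[[-3,-56,-0.3],[0,0,0],38],[[-3,-59.5,-0.3],[0,0,0],38],[[-3,-59.5,-0.3],[0,0,0],38],[[-3,-59.5,-0.3],[0,0,0],38]]'; python3 -c "
from h import *
print(delta([.501,.2497,.0786]))"; python3 look.py w2 beaker
```

```text
t: 5.4
position: [0.5014, 0.249, 0.079]
orientation: [0.192, 0.981, -0.001, -0.0]
force: [-0.7, -5.1, 8.1]
finger_gap: 0.0426
grip_force: 8.0
[0.6 0.5 0.4]
beaker 0.95 [536. 190.] 2970 [ 0.52   0.411 -0.001  0.579  0.455  0.049] rect ((0.5478180050849915, 0.4306395947933197), (0.04184965789318085, 0.05601046234369278), 80.17108154296875) toprect ((0.5376952290534973, 0.4163946509361267), (0.010387896560132504, 0.03378085047006607), 79.58492279052734)
beaker 0.71 [275. 250.] 4325 [0.479 0.215 0.029 0.546 0.27  0.092] rect ((0.5161895751953125, 0.2446557581424713), (0.04027137532830238, 0.07407098263502121), 73.28126525878906) toprect ((0.5005698800086975, 0.24930529296398163), (0.037867628037929535, 0.04132215306162834), 73.89337158203125)
beaker 0.67 [528.  62.] 4347 [ 0.437  0.42  -0.001  0.481  0.455  0.056] rect ((0.4568619430065155, 0.43637168407440186), (0.03256600350141525, 0.044411662966012955), 82.91246795654297) toprect ((0.4550521671772003, 0.4254396855831146), (0.009770626202225685, 0.03435954824090004), 81.4820327758789)
```

```bash
python3 -m handwheel '[[[0,0,0],[0,0,0],65],[[0,0,0],[0,0,0],65],[[0,0,0],[0,0,0],65],[[0,0,-40],[0,0,0],65],[[0,0,-90],[0,0,0],65],[[0,0,-140],[0,0,0],65],[[0,0,-160],[0,0,0],65],[[0,0,-160],[0,0,0],65]]'; python3 look.py w3 beaker beaker_rim; python3 - <<'E'
import ring,numpy as np
print(np.round(ring.fit("w3",np.array([.501,.2497])),4))
E
```

```text
t: 6.5
position: [0.5022, 0.2497, 0.2403]
orientation: [0.193, 0.981, 0.001, 0.001]
force: [-0.1, -0.8, -0.3]
finger_gap: 0.0652
grip_force: 0.0
beaker 0.94 [429.  89.] 2352 [ 0.437  0.421 -0.002  0.492  0.48   0.062] rect ((0.459932804107666, 0.44761988520622253), (0.054345473647117615, 0.056011274456977844), 78.75628662109375) toprect ((0.4574027359485626, 0.4417983889579773), (0.04110369458794594, 0.04161444306373596), 25.641258239746094)
beaker 0.76 [274. 199.] 1674 [0.48  0.219 0.029 0.538 0.27  0.093] rect ((0.5070570111274719, 0.24913182854652405), (0.053629230707883835, 0.04756886139512062), 32.481075286865234) toprect ((0.5002227425575256, 0.24851395189762115), (0.04158440977334976, 0.04099452123045921), 38.92149353027344)
beaker 0.71 [446. 165.] 2070 [ 0.52   0.407 -0.002  0.584  0.483  0.062] rect ((0.5532995462417603, 0.44706663489341736), (0.08008421957492828, 0.04098903760313988), 49.95750045776367) toprect ((0.5411794781684875, 0.43247750401496887), (0.041752297431230545, 0.041174713522195816), 49.19963455200195)
beaker_rim 0.9 [276. 201.] 1636 [0.48  0.217 0.03  0.521
[... 346 characters left out ...]
83116722107), (0.04154862463474274, 0.04004086181521416), 51.245391845703125) toprect ((0.5402476787567139, 0.4323095977306366), (0.041481588035821915, 0.03999127820134163), 51.43181610107422)
beaker_rim 0.71 [438.  92.] 2334 [ 0.436  0.421 -0.002  0.492  0.47   0.062] rect ((0.4657534658908844, 0.4442596435546875), (0.05827861651778221, 0.04400727525353432), 10.26257610321045) toprect ((0.45734667778015137, 0.44167664647102356), (0.04091305285692215, 0.04170950502157211), 26.1368408203125)
[[4.49869e+01 5.01000e-01 2.50200e-01 2.55000e-02]
 [4.46572e+01 5.00500e-01 2.50200e-01 2.55000e-02]
 [4.44007e+01 5.01000e-01 2.49700e-01 2.55000e-02]
 [4.41786e+01 5.00500e-01 2.49700e-01 2.55000e-02]]
```

View pics/w3.png

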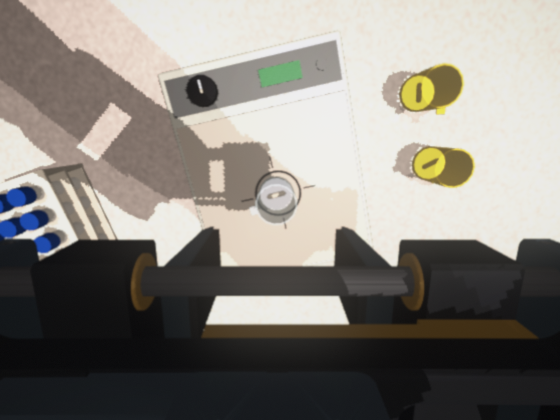

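The beaker stands within 2 mm of the ring centre, with the rim at px (277,197) inside the ring, and it is released. Next is the stand.

```bash
python3 -m handwheel '[[[-14,-35,-45],[0,0,-3],65],[[-34,-84,-80],[0,0,-7],60],[[-55,-136,-110],[0,0,-11],50],[[-76,-188,-140],[0,0,-15],45],[[-97,-240,-160],[0,0,-19],45],[[-118,-292,-160],[0,0,-23],45],[[-139,-344,-160],[0,0,-27],45],[[-160,-396,-160],[0,0,-30],45],[[-180,-446,-160],[0,0,-33],45],[[-200,-495,-160],[0,0,-33.4],45]]'; python3 -m handwheel '[[[0,0,0],[0,0,0],45],[[0,0,0],[0,0,0],45],[[0,0,0],[0,0,0],45]]';  python3 look.py w4 pipette; python3 -c "
from h import *
p,M=tool();print(p,np.degrees(np.arctan2(M[1,0],M[0,0])))"
```

```text
t: 7.9
position: [0.499, -0.2863, 0.3972]
orientation: [-0.098, 0.995, 0.001, -0.001]
force: [1.0, -0.5, 0.1]
finger_gap: 0.045
grip_force: 0.0
t: 8.28
position: [0.4996, -0.2835, 0.3985]
orientation: [-0.098, 0.995, 0.0, -0.0]
force: [-0.4, 0.6, 0.4]
finger_gap: 0.0451
grip_force: 0.0
pipette 0.85 [224. 202.] 1419 [ 0.495 -0.356  0.153  0.537 -0.325  0.279] rect ((0.5169681310653687, -0.339820921421051), (0.04099369794130325, 0.02715524658560753), 12.36848258972168) toprect ((0.5119605660438538, -0.34126654267311096), (0.017887968569993973, 0.017749181017279625), 51.802772521972656)
[ 0.49967368 -0.28357855  0.39885413] -168.74930379452513
```

View pics/w4.png

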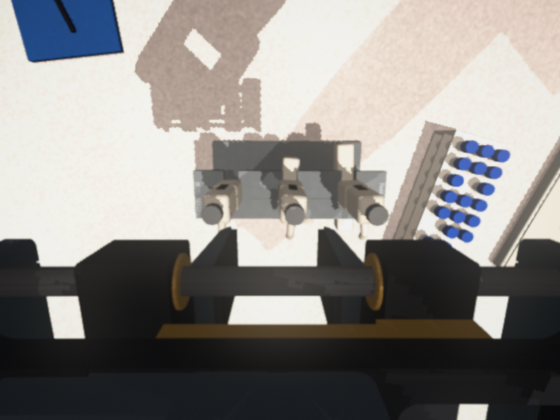

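Nozzle bars show below the plate at the middle pipette (290,160) and the right one (345,150). The left one at (212,212) has none, so it is the single-channel. I'll check which side is open and take one close crop.

```bash
python3 - <<'E'
from h import *
b=cv2.imread("pics/w4.png");z=np.load("/tmp/w4.npz");P=dict(camera_params("wrist"),origin=z["o"],orientation=z["q"]);D=z["D"]
X=cloud("wrist",np.ones(D.shape,bool),D,P)
a=np.radians(11.25);ex=np.array([np.cos(a),np.sin(a)]);ey=np.array([-np.sin(a),np.cos(a)])
c=np.array([.5135,-.341])
L=np.c_[(X[:,:2]-c)@ex,(X[:,:2]-c)@ey,X[:,2]]*1000
m=(abs(L[:,1]-75)<110)&(abs(L[:,0])<120)
for lo,hi in((145,155),(190,210),(205,240),(242,258),(262,285)):
    s=L[m&(L[:,2]>lo)&(L[:,2]<hi)]
    for y0 in(0,75,150):
        t=s[abs(s[:,1]-y0)<25];print(lo,y0,len(t),np.percentile(t,[1,99],axis=0).round(1).tolist() if len(t) else "",t.mean(0).round(1) if len(t) else "")
s=L[m&(L[:,2]>145)&(L[:,2]<155)];print(cv2.minAreaRect(s[:,:2].astype(np.float32)))
cv2.imwrite("pics/c4.png",cv2.resize(b[120:250,180:400],None,fx=3.5,fy=3.5,interpolation=2))
E
```

```text
145 0 751 [[-27.2, -24.4, 147.7], [35.6, 24.8, 151.8]] [  0.3   9.  149.9]
145 75 718 [[-27.0, 50.8, 146.7], [35.6, 99.8, 151.9]] [ -2.5  70.4 149.9]
145 150 781 [[-26.1, 125.1, 147.8], [35.6, 174.3, 153.5]] [  3.3 141.1 150. ]
190 0 135 [[-16.8, -11.5, 190.6], [10.3, 13.9, 209.9]] [ -8.6   7.5 199.6]
190 75 100 [[-16.6, 60.8, 190.4], [9.8, 89.1, 209.6]] [-11.9  71.3 199.5]
190 150 173 [[-16.3, 135.3, 190.4], [12.6, 160.2, 209.5]] [ -6.6 140.9 199.7]
205 0 291 [[-16.8, -10.9, 205.4], [24.3, 13.0, 239.5]] [ -4.3   5.5 224.9]
205 75 263 [[-16.6, 61.6, 205.9], [38.1, 86.3, 239.1]] [  4.3  73.  227.4]
205 150 453 [[-16.2, 136.1, 205.5], [38.4, 158.2, 239.5]] [  2.5 143.8 225.8]
242 0 485 [[-15.8, -12.7, 242.5], [11.9, 12.9, 256.2]] [ -6.5   3.7 252.9]
242 75 448 [[-15.8, 61.5, 242.8], [11.9, 87.4, 256.3]] [ -6.8  73.4 253.2]
242 150 541 [[-15.4, 136.1, 242.4], [13.0, 160.4, 256.2]] [ -4.9 144.5 252.6]
262 0 382 [[-10.4, -8.5, 267.2], [7.2, 8.9, 278.3]] [ -2.3   0.6 276. ]
262 75 365 [[-10.1, 65.7, 267.1], [7.4, 82.8, 278.4]] [ -1.9  74.4 276.3]
262 150 399 [[-9.8, 140.2, 266.6], [7.5, 157.6, 278.3]] [ -1.7 148.2 275.8]
((4.589672088623047, 74.96195983886719), (219.87017822265625, 63.39850616455078), 89.83720397949219)
```

View pics/c4.png

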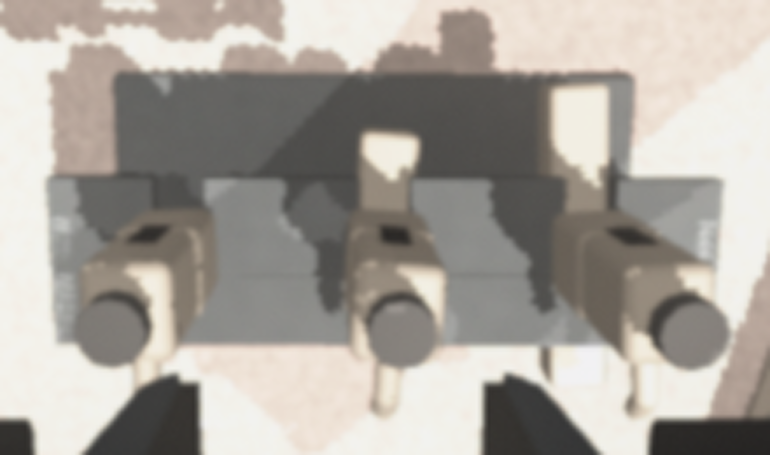

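The close crop confirms it: the left pipette has no bar, the slots open towards the robot (stand −x), and the finger rests point away. I'm going down on the left one.

```bash
python3 -m handwheel '[[[-1,-30,0],[0,0,0],45],[[-1,-57,20],[0,0,0],45],[[-1,-59,60],[0,0,0],45],[[-1,-59,100],[0,0,0],45],[[-1,-59,135],[0,0,0],45],[[-1,-59,155],[0,0,0],45],[[-1,-59,159],[0,0,0],45],[[-1,-59,159],[0,0,0],45]]'; python3 -c "
from h import *
print(delta([.5119,-.3411,.240]))"
```

```text
t: 9.38
position: [0.5124, -0.3424, 0.2409]
orientation: [-0.098, 0.995, -0.0, 0.0]
force: [0.4, 0.1, 0.0]
finger_gap: 0.0454
grip_force: 0.0
[0.3 1.4 0.9]
```

```bash
python3 -m handwheel '[[[0,1,1],[0,0,0],22],[[0,1,1],[0,0,0],22],[[0,1,1],[0,0,0],22],[[0,1,1],[0,0,0],22],[[0,1,1],[0,0,0],22],[[0,1,1],[0,0,0],22]]' 25
```

```text
t: 10.12
position: [0.512, -0.3413, 0.2396]
orientation: [-0.097, 0.995, -0.0, 0.0]
force: [-1.5, 1.8, 7.5]
finger_gap: 0.0262
grip_force: 25.0
```

```bash
python3 -m handwheel '[[[0,0,-3],[0,0,0],22],[[0,0,-7],[0,0,0],22],[[0,0,-10],[0,0,0],22],[[0,0,-10],[0,0,0],22],[[8,0,-10],[0,0,0],22],[[20,0,-10],[0,0,0],22],[[35,0,-10],[0,0,0],22],[[52,0,-10],[0,0,0],22],[[70,0,-10],[0,0,0],22],[[80,0,-10],[0,0,0],22]]'
```

```text
t: 11.38
position: [0.4319, -0.357, 0.249]
orientation: [-0.097, 0.995, -0.0, -0.0]
force: [0.1, 0.6, -1.5]
finger_gap: 0.0258
grip_force: 25.0
```

```bash
python3 -m handwheel '[[[0,0,-15],[0,0,0],22],[[0,0,-40],[0,0,0],22],[[0,0,-70],[0,0,0],22],[[0,0,-100],[0,0,0],22],[[0,0,-125],[0,0,0],22],[[0,0,-135],[0,0,0],22],[[0,0,-135],[0,0,0],22]]'; python3 - <<'E'
from h import *
for c in("scene","wrist"):
    b,D=snapshot(c);cv2.imwrite(f"pics/{c}5.png",b)
    g=regions_of("pipette",c)[:2]
    P=camera_params(c)
    for k in g:
        X=cloud(c,k["region"],D,P);print(c,k["p"],np.round(k["at"]),np.percentile(X,[1,99],axis=0).round(3).tolist())
p,M=tool();G=p-M[:,2]*.002
t=proj("scene",[G-[0,0,.21],G+[0,0,.035]]);print(t)
b=cv2.imread("pics/scene5.png");u,v=t.mean(0).astype(int)
for q in t: cv2.circle(b,tuple(q.astype(int)),2,(0,0,255),-1)
cv2.imwrite("pics/c5.png",cv2.resize(b[max(v-70,0):v+100,max(u-90,0):u+110],None,fx=3.5,fy=3.5,interpolation=2))
E
```

```text
t: 12.25
position: [0.4335, -0.3567, 0.3845]
orientation: [-0.097, 0.995, -0.0, 0.0]
force: [0.6, -0.4, -1.1]
finger_gap: 0.026
grip_force: 25.0
wrist 0.83 [282. 253.] [[0.417, -0.371, 0.247], [0.442, -0.345, 0.421]]
[[255.34642756 144.4625037 ]
 [251.89223939  78.88791079]]
```

View pics/c5.png

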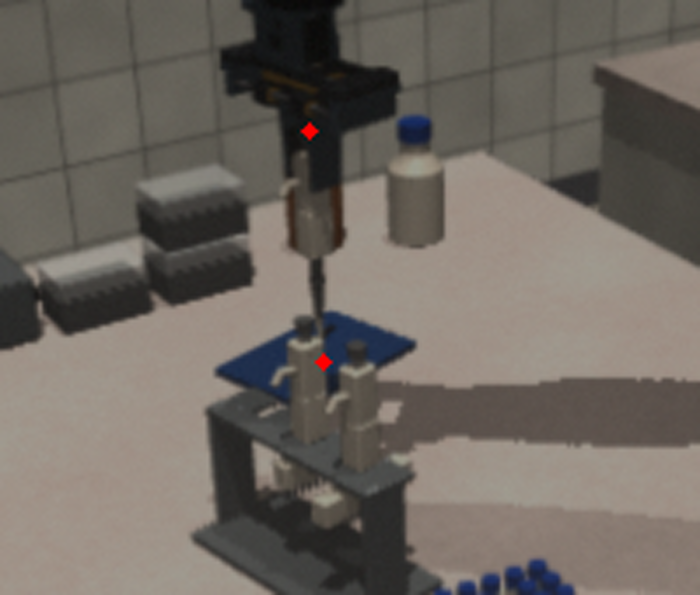

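The pipette is out and hangs upright, with its tip near the predicted point, and the other two are still in place. Now I cross over the rack, keeping clear of the stand.

```bash
python3 -m handwheel '[[[-3,15,0],[0,0,0],22],[[-10,45,0],[0,0,0],22],[[-18,82,0],[0,0,0],22],[[-26,122,0],[0,0,0],22],[[-35,163,0],[0,0,0],22],[[-50,200,0],[0,0,0],22],[[-67,243,0],[0,0,0],22],[[-85,286,0],[0,0,0],22],[[-99,326,0],[0,0,0],22],[[-113,366,0],[0,0,0],22]]' && python3 -m handwheel '[[[-14,40,0],[0,0,0],22],[[-28,80,0],[0,0,0],22],[[-42,122,0],[0,0,0],22],[[-56,162,0],[0,0,0],22],[[-66,193,0],[0,0,0],22],[[-71,207,0],[0,0,0],22],[[-71.5,209,0],[0,0,0],22],[[-71.5,209,0],[0,0,0],22],[[-71.5,209,0],[0,0,0],22]]'; python3 - <<'E'
from h import *
print(delta([.5002,.2484,.31]))
b,D=snapshot("scene");cv2.imwrite("pics/scene6.png",b);P=camera_params("scene")
p,M=tool();G=p-M[:,2]*.002
t=proj("scene",[G-[0,0,.21],G-[0,0,.16],G-[0,0,.092],[.5002,.2484,.09]]);print(t)
for n in("pipette","beaker"):
    for k in regions_of(n,"scene")[:3]:
        X=cloud("scene",k["region"],D,P);v,u=np.nonzero(k["region"]);print(n,k["p"],np.round(k["at"]),(u.min(),u.max(),v.min(),v.max()),np.percentile(X,[1,99],axis=0).round(3).tolist(),"lowest px",u[v>=v.max()-1].mean(),v.max())
u,v=t[0].astype(int)
cv2.imwrite("pics/c6.png",cv2.resize(b[v-75:v+65,u-80:u+90],None,fx=4,fy=4,interpolation=2))
E
```

```text
t: 13.7
position: [0.4725, 0.0263, 0.3837]
orientation: [-0.098, 0.995, 0.0, -0.0]
force: [1.0, -0.0, -0.9]
finger_gap: 0.0258
grip_force: 25.0
t: 14.82
position: [0.5027, 0.2423, 0.384]
orientation: [-0.097, 0.995, -0.0, 0.0]
force: [0.1, -0.5, -1.3]
finger_gap: 0.026
grip_force: 25.0
[ 1.3  6.4 74. ]
[[342.30942923 235.39437159]
 [343.29505579 220.43550409]
 [344.68840325 199.01237634]
 [342.72467258 260.51065782]]
pipette 0.89 [343. 186.] (np.int64(335), np.int64(352), np.int64(154), np.int64(227)) [[0.49, 0.231, 0.215], [0.541, 0.26, 0.423]] lowest px 342.0 227
beaker 0.9 [374. 320.] (np.int64(364), np.int64(380), np.int64(308), np.int64(336)) [[0.514, 0.412, 0.001], [0.565, 0.455, 0.065]] lowest px 372.3333333333333 336
beaker 0.89 [398. 309.] (np.int64(390), np.int64(408), np.int64(298), np.int64(324)) [[0.419, 0.421, 0.001], [0.483, 0.464, 0.063]] lowest px 398.5 324
beaker 0.61 [340. 267.] (np.int64(334), np.int64(349), np.int64(256), np.int64(280)) [[0.483, 0.227, 0.031], [0.524, 0.271, 0.092]] lowest px 341.0 280
```

View pics/c6.png

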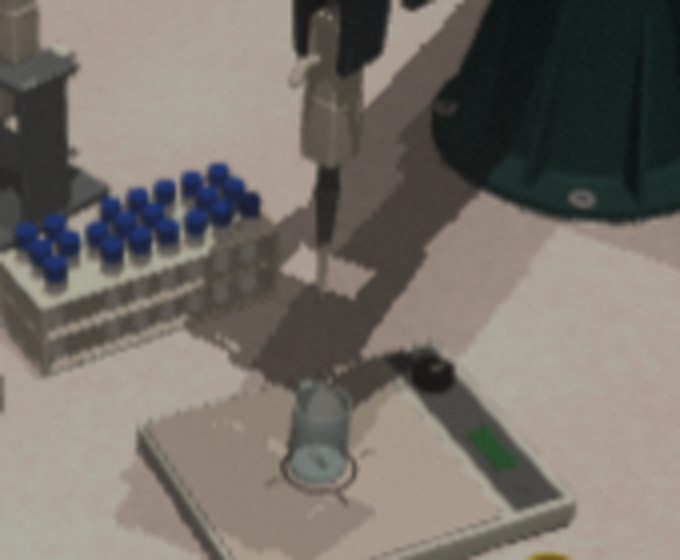

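The rack is untouched. The tip at scene px (342,234) matches the prediction, and the beaker at (340,267) is inside its ring. Lowering now.

```bash
python3 -m handwheel '[[[1.3,4,8],[0,0,0],22],[[1.3,6.4,28],[0,0,0],22],[[1.3,6.4,48],[0,0,0],22],[[1.3,6.4,64],[0,0,0],22],[[1.3,6.4,73],[0,0,0],22],[[1.3,6.4,76],[0,0,0],22],[[1.3,6.4,76],[0,0,0],22],[[1.3,6.4,76],[0,0,0],22],[[1.3,6.4,76],[0,0,0],22]]'; python3 - <<'E'
from h import *
p=np.mean([tool()[0] for _ in range(3)],0);print(p)
for c in("scene","top","wrist"):
    P=camera_params(c);b,D=snapshot(c);cv2.imwrite(f"pics/{c}7.png",b)
    for n in("pipette","beaker_rim"):
      for k in regions_of(n,c)[:3]:
        X=cloud(c,k["region"],D,P)
        X=X[np.hypot(X[:,0]-.5,X[:,1]-.248)<.035]
        if len(X)<20: continue
        print(c,n,round(k["p"],2),np.percentile(X,[1,99],axis=0).round(4).tolist())
        if n=="pipette":
            for lo,hi in((.1,.125),(.125,.15),(.15,.18),(.18,.215)):
                s=X[(X[:,2]>lo)&(X[:,2]<hi)]
                if len(s)>3:print("  ",lo,len(s),s.mean(0).round(4))
        else:
            s=X[X[:,2]>.08];print("  rim",cv2.minAreaRect(s[:,:2].astype(np.float32)) if len(s)>3 else "")
b=cv2.imread("pics/scene7.png")
t=proj("scene",[[p[0],p[1],p[2]-.208],[.5002,.2484,.09]]);print(t)
a=cv2.resize(b[190:290,300:390],None,fx=5,fy=5,interpolation=2);w=cv2.resize(cv2.imread("pics/wrist7.png")[130:330,200:360],None,fx=2.5,fy=2.5)
cv2.imwrite("pics/c7.png",np.hstack([a[:500],w[:500,:350]]))
E
```

```text
t: 16.1
position: [0.5004, 0.2492, 0.3084]
orientation: [-0.097, 0.995, 0.0, 0.0]
force: [0.3, 1.3, -0.9]
finger_gap: 0.026
grip_force: 25.0
[0.50039928 0.24922727 0.30835774]
scene pipette 0.94 [[0.4912, 0.2386, 0.1521], [0.5299, 0.2672, 0.3468]]
   0.15 31 [0.5057 0.2523 0.1654]
   0.18 60 [0.5065 0.2529 0.1966]
scene beaker_rim 0.74 [[0.4896, 0.2385, 0.119], [0.5297, 0.2663, 0.3459]]
  rim ((0.5128620862960815, 0.25360795855522156), (0.03964662179350853, 0.035769425332546234), 28.032968521118164)
wrist pipette 0.73 [[0.4745, 0.234, 0.1694], [0.5087, 0.2601, 0.3855]]
   0.125 14 [0.4971 0.2485 0.1387]
   0.15 38 [0.4957 0.248  0.1645]
   0.18 14 [0.4925 0.2469 0.1904]
wrist beaker_rim 0.71 [[0.4794, 0.2248, 0.0312], [0.5187, 0.2677, 0.1057]]
  rim ((0.4993879497051239, 0.2481725960969925), (0.04051019251346588, 0.04082711040973663), 35.148155212402344)
[[343.04978709 257.86450702]
 [342.72467258 260.51065782]]
```

View pics/c7.png

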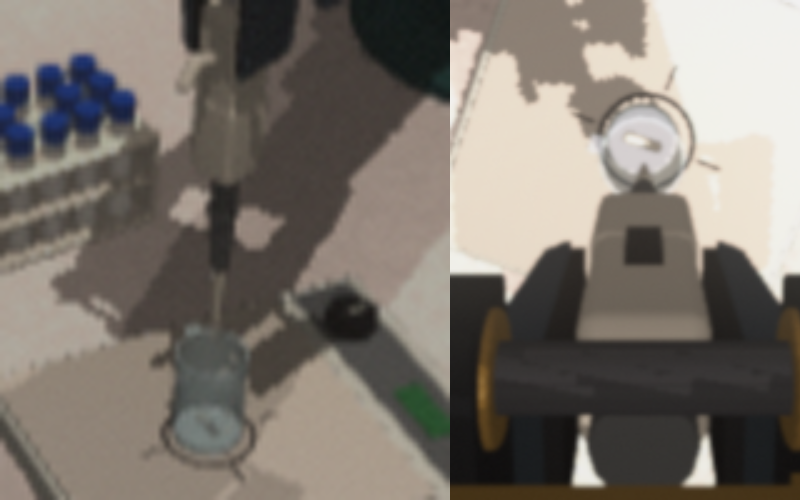

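The tip hangs over the middle of the beaker's mouth at scene px (343,257), about 1 cm above the rim. The shaft is upright, and the beaker is inside its ring with nothing else moved.

```bash
python3 -c "
from h import *
o=r.observe();print(o['t'],np.abs(o['qvel']).max(),o['grip_force']);print(ticket.hand_in())"
```

```text
16.55 0.0030647097843297354 24.999447762966156
the job is handed in; nothing more can be done
None
```

The job is handed in at 16.6 s. The beaker stands released about 1.7 mm off the ring's centre (measured). The single-channel pipette is held upright and still over the beaker's mouth, its tip about 1 cm above the rim; the rack and the other two pipettes looked undisturbed in the pictures.

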